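Clear, tare and count fuses on a counting scale

TASK

Clear everything that was left on the pan of the counting scale into the open blue drawer beside it, then, with the pan empty, press the flat tare pad with about 6 N for half a second with the fingers. Next lay all the blade fuses lying on the shelf onto the pan, and enter the count by pressing the square key, the round key and the long bar key, in that order and one at a time, letting each spring back. Keep off the mushroom-shaped off key, never ram the tare pad (60 N is too much), leave the bulb, screwdriver and tape alone, and finish with the fuses resting on the pan, the cleared things in the drawer and all keys released.

Things in the scene. Friction and masses are not known exactly. Their poses are not given: they have to be found in the camera images.
- scale: grey counting scale, fixed to the shelf, 310 (x) x 290 (y) mm; origin: centre of its underside, on the shelf. Its -x part is the keypad, with a flat face 50 mm high; the pan lies behind (+x). In the scale's frame the keypad's five pads and keys stand in one row along y at x = -105 mm, 54 mm apart: tare pad y = +108, bar key +54, square key 0, round key -54, mushroom off key -108 mm
- pan_centre (a point): centre of the upper face of the scale's aluminium pan, 70 mm above the shelf; axes as the scale's. The pan's flat is 194 (x) x 274 (y) mm inside a lip 5 mm high and 3 mm thick
- tare_pad: flat white membrane tare pad, 40 (x) x 36 (y) mm, the leftmost on the keypad; origin: its centre at the height of the keypad's face, its top is 2.5 mm higher. Its stiff spring yields from 2 N on, 1 mm at 6 N and at most 2 mm, at 10 N; the press registers at 4 N held for 0.2 s; more than 60 N harms it
- square_key_top (a point): centre of the top of the square spring key, 28 x 28 mm, standing 10 mm above the keypad's face; moves down with the key
- round_key_top (a point): centre of the top of the round spring key, 30 mm across, standing 10 mm above the keypad's face; moves down with the key
- bar_key_top (a point): centre of the top of the long bar spring key, 62 (x) x 24 (y) mm, standing 10 mm above the keypad's face; moves down with the key
- square_key (a joint): press depth of the square key on the scale's keypad, in m: 0 released, 0.006 fully down; springs back; starts to move at about 1.5 N, fully down at about 5 N; counts as pressed beyond 0.004
- round_key (a joint): press depth of the round key on the scale's keypad, in m: 0 released, 0.006 fully down; springs back; starts to move at about 1.5 N, fully down at about 5 N; counts as pressed beyond 0.004
- bar_key (a joint): press depth of the bar key on the scale's keypad, in m: 0 released, 0.006 fully down; springs back; starts to move at about 1.5 N, fully down at about 5 N; counts as pressed beyond 0.004
- off_key: mushroom-shaped off key, 40 mm across, standing 20 mm above the keypad's face, the rightmost on the keypad; origin: on its axis at the height of the keypad's face. Not to be pressed (2 N or more from the fingers counts)
- drawer: open blue drawer lying on the shelf to the right of the scale, fixed, 300 (x) x 200 (y) mm and 35 mm high outside, walls and floor 4 mm thick; origin: centre of its underside
- fuse_box_mid (a point): shut clear plastic box of small glass cartridge fuses (one rigid piece), 100 (x) x 50 (y) x 35 mm high, 0.12 kg; point: its centre, 17.5 mm above its underside. Two or three of this, the lamp holder and the tester start on the pan; one may be absent
- lamp_holder_mid (a point): white ceramic lamp holder standing upright, round: base 56 mm across and 14 mm high, tapering by 18 mm height to a body 48 mm across, 50 mm high in all, 0.18 kg; point: on its axis, 25 mm above its underside; z along its axis. Starts on the pan, or absent
- tester_mid (a point): grey plastic tester pen, body a bar 110 (x) x 22 (y) x 22 mm high lying from x = -67 to +43 mm of the point, with a thin tip on to +77 mm, 0.07 kg; point: 11 mm above its underside. Starts on the pan, or absent
- fuse0_mid (a point): white ceramic blade fuse-link, body 54 x 44 x 30 mm high with a copper blade (16 wide, 6 thick) at each end, 92 mm long in all, 0.2 kg; point: its centre, 15 mm above its underside; x along the blades, y across the 44 mm width, z up. Starts lying on the shelf to the left of the scale; two or three are present
- fuse1_mid (a point): white ceramic blade fuse-link, body 54 x 44 x 30 mm high with a copper blade (16 wide, 6 thick) at each end, 92 mm long in all, 0.2 kg; point: its centre, 15 mm above its underside; x along the blades, y across the 44 mm width, z up. Starts lying on the shelf to the left of the scale; two or three are present
- fuse2_mid (a point): white ceramic blade fuse-link, body 54 x 44 x 30 mm high with a copper blade (16 wide, 6 thick) at each end, 92 mm long in all, 0.2 kg; point: its centre, 15 mm above its underside; x along the blades, y across the 44 mm width, z up. Starts lying on the shelf to the left of the scale; two or three are present
- bulb_mid (a point): bystander: frosted bulb in a ceramic holder, 60 mm across, 135 mm high, standing beyond the drawer; point: on its axis, 67 mm up. Leave alone
- driver: bystander: screwdriver 190 mm long lying beyond the scale; leave alone
- tape: bystander: roll of black tape, 90 mm across and 24 mm high, lying at the near left; leave alone
Things that resemble listed ones, but are neither listed nor needed, are in the scene too. Of the things that look like the part that bears tester_mid, the middle-sized one is meant.

How it is judged:
On the way, in this order (a step that is already met when the one before it is completed fails the run):
1. everything left on the pan lies in the drawer (x of fuse_box_mid in the frame of drawer between -0.143 and 0.143 m and y of fuse_box_mid in the frame of drawer between -0.093 and 0.093 m and z of fuse_box_mid in the frame of drawer between 0.005 and 0.065 m and x of lamp_holder_mid in the frame of drawer between -0.143 and 0.143 m and y of lamp_holder_mid in the frame of drawer between -0.093 and 0.093 m and z of lamp_holder_mid in the frame of drawer between 0.005 and 0.065 m and x of tester_mid in the frame of drawer between -0.143 and 0.143 m and y of tester_mid in the frame of drawer between -0.093 and 0.093 m and z of tester_mid in the frame of drawer between 0.005 and 0.065 m), for 0.3 s.
2. the tare pad is pressed with at least 4 N by the fingers while the pan is empty (all of step 1 and contact force between the fingers and tare_pad above 4 N and (z of fuse0_mid in the frame of pan_centre below -0.02 m or horizontal distance between fuse0_mid and pan_centre above 0.19 m) and (z of fuse1_mid in the frame of pan_centre below -0.02 m or horizontal distance between fuse1_mid and pan_centre above 0.19 m) and (z of fuse2_mid in the frame of pan_centre below -0.02 m or horizontal distance between fuse2_mid and pan_centre above 0.19 m)), for 0.2 s.
3. all the fuses lie on the pan (x of fuse0_mid in the frame of pan_centre between -0.095 and 0.095 m and y of fuse0_mid in the frame of pan_centre between -0.135 and 0.135 m and z of fuse0_mid in the frame of pan_centre between 0.008 and 0.042 m and x of fuse1_mid in the frame of pan_centre between -0.095 and 0.095 m and y of fuse1_mid in the frame of pan_centre between -0.135 and 0.135 m and z of fuse1_mid in the frame of pan_centre between 0.008 and 0.042 m and x of fuse2_mid in the frame of pan_centre between -0.095 and 0.095 m and y of fuse2_mid in the frame of pan_centre between -0.135 and 0.135 m and z of fuse2_mid in the frame of pan_centre between 0.008 and 0.042 m), for 0.3 s.
4. the square key alone is pressed (value of joint square_key above 0.004 m and value of joint each of round_key, bar_key below 0.0015 m), for 0.05 s.
5. the round key alone is pressed (value of joint round_key above 0.004 m and value of joint each of square_key, bar_key below 0.0015 m), for 0.05 s.
6. the bar key alone is pressed (value of joint bar_key above 0.004 m and value of joint each of square_key, round_key below 0.0015 m), for 0.05 s.
At the end, for the whole second after the job is handed in: The cleared things lie inside the drawer, every fuse that is present rests on the pan inside its lip, and the three keys are released (less than 1.5 mm down) (all of step 1 and all of step 3 and value of joint each of square_key, round_key, bar_key below 0.0015 m); the robot touches nothing.
It fails at once if the off key is pressed with the fingers (contact force between the fingers and off_key above 2 N).
It fails at once if the tare pad is rammed with more than 60 N (contact force between the fingers and tare_pad above 60 N).
It fails at once if the bulb is pushed more than 3 cm away (distance of bulb_mid from where it was at the start of the episode above 0.03 m).
It fails at once if the screwdriver is pushed more than 3 cm away (distance of driver from where it was at the start of the episode above 0.03 m).
It fails at once if the roll of tape is pushed more than 3 cm away (distance of tape from where it was at the start of the episode above 0.03 m).
Of fuse_box, lamp_holder, tester only 2 to 3 are there at a start; the rules pass over those that are not, and their reading is None.
Of fuse0, fuse1, fuse2 only 2 to 3 are there at a start; the rules pass over those that are not, and their reading is None.
At some moment in a run one of fuse0, fuse1, fuse2, fuse_box may be knocked a few centimetres aside while the robot is not near it.
Once in a run the grip may slacken for a moment while it holds something.
It also fails if it takes over 210 s, if anything falls off the work surface, if the arm or the gripper's body presses on something with over 40 N, if the wrist force passes 120 N, or if a joint passes its speed limit or range.

ROBOT

A 6-joint arm with a two-finger parallel gripper is mounted at the origin on the work surface. World frame = base frame: x ahead of the robot, y to its left, z up, the work surface at z = 0. Lengths are in m, angles in rad, forces in N, time in s.
With the tool pointing down it reaches from about 0.425 to 0.95 m from the base axis. Payload 3.5 kg.
Tool frame: the origin (TCP) lies at the very end of the fingers, on their centre line; the grasp point (between the pads) lies 19 mm behind it (ctrl.grip_point_offset is the distance from the TCP to the grasp point, in m); z points along the fingers, y is the line along which they close (so a half turn about z gives the same grasp; the last joint's range is limited). The gripper opens to 85 mm and grips with 20 to 120 N. Pads are 22 mm wide; open, the fingers measure 114 mm over their backs; the gripper's body (76 mm by 85 mm) begins 54 mm behind the grasp point. The pads swing forward as they close: fully open they stand 13 mm farther back than shut.
Start: joints at [-1.469, 0.286, 1.577, -0, 1.279, -0.15], TCP at [0.168, -0.654, 0.231] pointing down, gripper open.
Joint ranges: [-2.77, 2.77], [-0.9, 2.22], [0.21, 2.48], [-1.53, 4.67], [0.24, 2.81], [-2.84, 2.84]. Speed limits (rad/s): [2.79, 2.79, 3.14, 3.14, 3.14, 3.14].

INTERFACE

Orientations are given as a unit quaternion [x, y, z, w].
In Python, from plant import telemetry, vision, ctrl gives the robot as it stands.
- The arm moves only by the tool arm_command, never from a script. Its argument "series" is one flat list of numbers, 7 for each row, row after row: the shift along the tool's x, y, z in cm, then the turn, a rotation vector about the tool's x, y, z in degrees, then the closure, from 0 (fully open) to 1 (shut). A call has 1 to 10 rows; each row is the pose to reach, as a shift and turn from the pose commanded when the call began, along the tool's axes at that moment; what a row does not reach only later rows make up. A row lasts 1/12 s, in which the tool goes at most 41.7 mm and 7.16 degrees, less where a joint would pass 70% of its speed; a pose out of reach is approached as far as the arm can. A call with a gripper value outside its range is refused whole. The fingers move at their own pace and stop on an object; "force" is the grip in N (left out, the last holds). Time passes only in rows, so rows that repeat a pose let the fingers close. It gives the time, the measured TCP pose, the force, the opening and the grip force at its end, in the units of the state.
- telemetry.get_state(): the state, without advancing time (a new reading comes with each control period).
- vision.read_camera(name): name is "side" or "top" or "wrist"; returns a dict with "color" (384x512x3 uint8, blue, green, red), "K" (3x3 intrinsics, pixels), "rvec" (rotation vector, rad) and "tvec" (3), from world to camera coordinates, as OpenCV has them; the wrist camera has in their place "T_tool_cam" (4x4, takes a point from camera to tool coordinates, whose origin is the TCP and whose axes are the flange's). Camera axes: x right, y down, z forward; pixel columns grow to the right and rows downward; lengths in m; the calibration is good to about 2 mm. A picture is of the moment at which its call begins: read the wrist's pose just before it. There is no depth.
- ctrl.sign_off(): hands the job in; it is judged then, once.
The state is a dict: "time": time; "qpos": joint angles; "dq": joint speeds; "joint_efforts": joint torques, N m; "eef_pos": TCP position; "tcp_rot": TCP orientation; "contact_force": force on the tool from outside, world axes, zero at the start; "wrist_torque": the same for the moment, N m; "opening": opening from 0.0 (shut) to 1.0 (fully open); "finger_force": force on a finger pad.
Only numpy, scipy, OpenCV 4.12 (cv2) and the standard library are available. Lean on these libraries where they do the work, as an engineer would, in place of code of your own. Each camera call takes 0.05 s, during which the arm holds its last target. There are 200 camera calls.

## Working session

There is one attempt and no reset: what is moved stays moved. The work goes in short steps, Python scripts to look and compute and a tool call to move; the robot and the scene stay as the last step left them, time stands still between calls to the robot, and variables do not carry over. Pictures are saved under pics/ and viewed, at most 14 in all, crops included, and the job is handed in when it is done.

Besides the shell and the picture viewer there is one more tool, called after "Call:" as name(argument=value, ...) on one line, values as JSON. arm_command: Moves the arm, as the interface text tells. Its arguments: {"type":"object","properties":{"series":{"type":"array","items":{"type":"number"}},"force":{"type":"number"}},"required":["series"]}

```bash
mkdir -p pics; ls; python3 - <<'E'
from plant import telemetry, vision, ctrl
import cv2
s=telemetry.get_state();print(s)
for n in("top","side"):
    d=vision.read_camera(n);cv2.imwrite(f"pics/{n}0.png",d["color"]);print(n,d["K"],d["rvec"],d["tvec"])
E
```

```text
pics
{'time': 0.0, 'qpos': array([-1.46897125e+00,  2.87167818e-01,  1.57820060e+00, -2.29109547e-06,
        1.27861110e+00, -1.49997977e-01]), 'dq': array([ 1.58851404e-03, -6.18895839e-04, -4.84963617e-04, -4.40856711e-04,
        6.04226943e-05,  1.36258130e-03]), 'joint_efforts': array([-2.28478184e-04, -4.05983198e+01, -2.92622405e+01, -1.58297821e-04,
        5.77091021e-03,  1.30130778e-05]), 'eef_pos': array([ 0.16815028, -0.65302876,  0.22993298]), 'tcp_rot': array([ 9.92082862e-01,  1.25579338e-01,  2.76464516e-05, -1.19311126e-03]), 'contact_force': array([0.26311823, 0.06934233, 0.29055778]), 'wrist_torque': array([0.02435814, 0.0147986 , 0.0148897 ]), 'finger_force': 0.0, 'opening': 0.9984013135519636}
top [[409.68353715   0.         249.56531529]
 [  0.         409.68353715 191.14080111]
 [  0.           0.           1.        ]] [ 2.20159938 -2.157632    0.0761985 ] [0.07252037 0.54818095 1.17544699]
side [[481.43136026   0.         251.54594744]
 [  0.         481.43136026 194.88137159]
 [  0.           0.           1.        ]] [ 0.74700831 -2.46983493  1.30058039] [0.48726084 0.20626051 1.3158665 ]
```

View pics/top0.png

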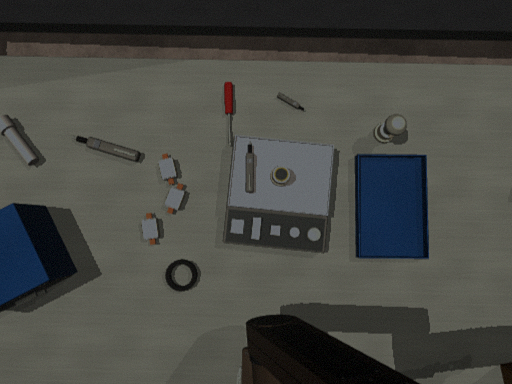

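View pics/side0.png

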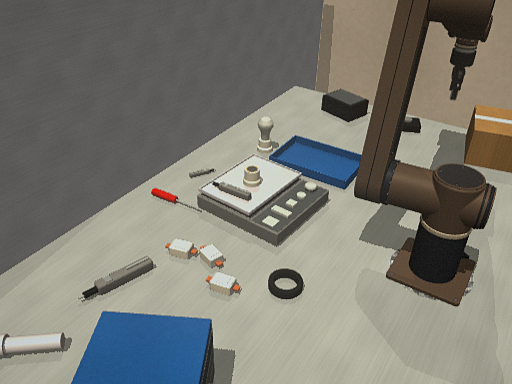

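Top view: tester candidates are the large pen at (110,148), the middle-sized pen at (250,168) on the pan, and the small pen at (290,101). The middle one on the pan is the one meant. The lamp holder is at (282,176), with the bulb on its holder at (390,128) as a lookalike. The fuses are at (168,168), (175,198) and (150,229), and the fuse box is absent. The white tube at (18,140) and the blue box at (30,255) are not needed. Next is a close crop.

```bash
cat > h.py <<'E'
import numpy as np, cv2
from scipy.spatial.transform import Rotation as R
from plant import telemetry, vision, ctrl
def ray(d,uv):
    K=d["K"]; p=cv2.undistortPoints(np.array([[uv]],float),K,None)[0,0]
    Rm=cv2.Rodrigues(d["rvec"])[0]; c=-Rm.T@np.ravel(d["tvec"]); return c,Rm.T@np.array([*p,1])
def p2w(d,uv,z):
    c,v=ray(d,uv); return c+v*(z-c[2])/v[2]
def w2p(d,P): return cv2.projectPoints(np.array(P,float).reshape(-1,3),d["rvec"],np.ravel(d["tvec"]),d["K"],None)[0][:,0]
def go(x,y,z,yaw):
    """shift (cm) and turn (deg) to reach TCP pos with fingers-closing line (tool y) at yaw deg in world, tool down"""
    s=telemetry.get_state(); r=R.from_quat(s["tcp_rot"])
    best=None
    for k in(0,180):
        a=np.radians(yaw+k); yv=np.array([np.cos(a),np.sin(a),0]); zv=np.array([0,0,-1.]); 
        T=R.from_matrix(np.c_[np.cross(yv,zv),yv,zv]); rv=(r.inv()*T).as_rotvec(degrees=True)
        if best is None or np.linalg.norm(rv)<np.linalg.norm(best): best=rv
    sh=r.inv().apply(np.array([x,y,z])-s["eef_pos"])*100
    print(np.round(sh,2),np.round(best,1),"q6",np.round(np.degrees(s["qpos"][[0,5]])),"t",round(s["time"],1))
E
python3 - <<'E'
from h import *
d=vision.read_camera("top");im=d["color"]
cv2.imwrite("pics/c1.png",cv2.resize(cv2.convertScaleAbs(im[130:255,140:340],alpha=1.5),None,fx=4,fy=4,interpolation=cv2.INTER_CUBIC))
c,v=ray(d,(256,192));print(c)
# fuses: orange blades
hsv=cv2.cvtColor(im,cv2.COLOR_BGR2HSV)
m=cv2.inRange(hsv,(5,110,70),(20,255,255)); n,l,st,ce=cv2.connectedComponentsWithStats(m)
for i in range(1,n):
    if st[i,4]>4 and ce[i][0]<230: print(st[i],ce[i].round(1),p2w(d,ce[i],.015).round(4))
b=cv2.inRange(im[130:255,140:225],(150,150,150),(255,255,255))
g=cv2.cvtColor(im,cv2.COLOR_BGR2GRAY);print(g[168,168],g[168,190],g[227,237])
E
```

```text
[0.45584634 0.07534032 1.21406965]
[162 154   6   5  24] [164.6 155.7] [0.6471 0.337  0.015 ]
[168 178   6   7  32] [170.7 180.7] [0.5732 0.3165 0.015 ]
[177 183   6   7  28] [179.7 186. ] [0.5582 0.2894 0.015 ]
[167 208   7   6  28] [170.  210.3] [0.4862 0.3155 0.015 ]
[146 213   6   6  29] [148.4 215.2] [0.4705 0.378  0.015 ]
[150 239   5   6  28] [151.9 241.3] [0.3949 0.365  0.015 ]
107 94 106
```

View pics/c1.png

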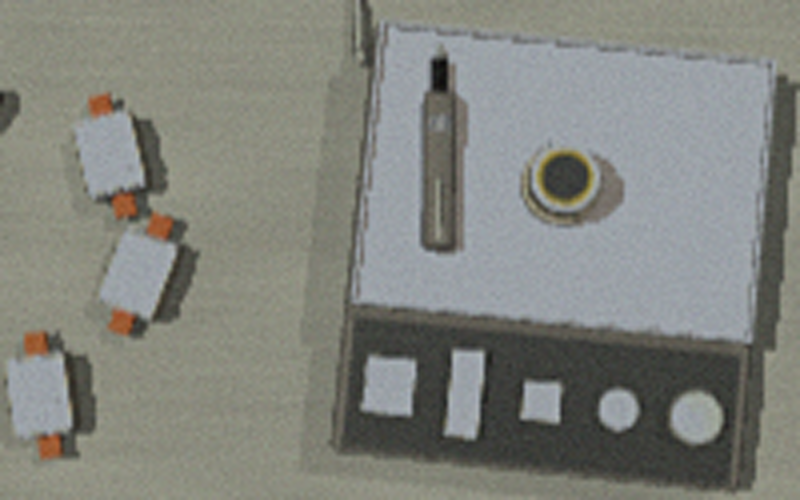

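The crop shows the middle pen at (440,170) with its tip up (+x), and the lamp holder at (565,185). Keypad left to right: tare (390,386), bar (465,393), square (541,402), round (619,410), off (696,417). The three fuses are at left with orange blades.

```bash
python3 - <<'E'
from h import *
d=vision.read_camera("top")
f=lambda U,V,z:p2w(d,(140+(U+.5)/4-.5,130+(V+.5)/4-.5),z)
from scipy.optimize import least_squares
obs=[(390,386,-.105,.108,.0525),(465,393,-.105,.054,.06),(541,402,-.105,0,.06),(619,410,-.105,-.054,.06),(696,417,-.105,-.108,.07)]
W=np.array([f(o[0],o[1],o[4])[:2] for o in obs]);L=np.array([o[2:4] for o in obs])
# lip outer corners: find pan offset along x freely
C=np.array([f(*c,.075)[:2] for c in((383,24),(773,62),(750,342),(357,303))]);
def r2(a):return np.array([[np.cos(a),-np.sin(a)],[np.sin(a),np.cos(a)]])
CL=np.array([(.1,.14),(.1,-.14),(-.1,-.14),(-.1,.14)])
def res(p):
    return np.r_[((r2(p[2])@L.T).T+p[:2]-W).ravel(),((r2(p[2])@(CL+[p[3],0]).T).T+p[:2]-C).ravel()]
s=least_squares(res,[.55,.05,0,.05]);print("scale",s.x[:2],np.degrees(s.x[2]),"panx",s.x[3],"res mm",(s.fun*1e3).round(1))
for n,l in zip("tare bar sq round off pan".split(),[*L,(s.x[3],0)]): print(n,(r2(s.x[2])@l+s.x[:2]).round(4))
print("tester ends",f(437,247,.085),f(438,90,.085),f(441,48,.081),"lamp top",f(566,178,.12),"base",f(563,188,.08))
for a,b in(((164.6,155.7),(170.7,180.7)),((179.7,186),(170,210.3)),((148.4,215.2),(151.9,241.3))):
    A,B=p2w(d,a,.015),p2w(d,b,.015);v=A-B;print("fuse",((A+B)/2).round(4),"blade ang",np.degrees(np.arctan2(v[1],v[0])).round(1),np.linalg.norm(v).round(3))
# drawer: blue corners
for u,v in((355,154),(426,154),(428,258),(356,258)): print("dr",p2w(d,(u,v),.035).round(4))
print("bulb",p2w(d,(385,133),.03),"driver",p2w(d,(231,144),.01),"tape",p2w(d,(182,275),.02))
E
```

```text
scale [0.54041637 0.00077903] -4.5961341124554185 panx 0.04907350149150308 res mm [ 0.   0.4 -0.6 -0.5  0.3 -0.9  0.4 -0.  -0.4 -1.4  1.7  2.   1.  -2.5
 -1.7 -1.5 -0.8  4.5]
tare [0.4444 0.1168]
bar [0.4401 0.063 ]
sq [0.4358 0.0092]
round [ 0.4314 -0.0446]
off [ 0.4271 -0.0985]
pan [ 0.5893 -0.0032]
tester ends [0.54105442 0.08501608 0.085     ] [0.65063737 0.08656692 0.085     ] [0.68105806 0.08511481 0.081     ] lamp top [ 0.58659349 -0.0009298   0.12      ] base [ 0.5843343  -0.00173422  0.08      ]
fuse [0.6102 0.3267 0.015 ] blade ang 15.6 0.077
fuse [0.5221 0.3024 0.015 ] blade ang -19.9 0.077
fuse [0.4328 0.3715 0.015 ] blade ang 9.9 0.077
dr [ 0.6597 -0.2203  0.035 ]
dr [ 0.6637 -0.4259  0.035 ]
dr [ 0.365  -0.4279  0.035 ]
dr [ 0.3607 -0.2234  0.035 ]
bulb [ 0.72435966 -0.30910816  0.03      ] driver [0.686937   0.14171372 0.01      ] tape [0.3005755 0.2732344 0.02     ]
```

```bash
python3 -c "
from h import *
go(.586,-.0015,.22,0)"
```

```text
[ 56.71 -52.71   1.14] [ -0.1  -0.1 -75.6] q6 [-84.  -9.] t 0.2
```

Call:
arm_command(series=[56.7,-52.7,1.1,0,0,-75.6,0,56.7,-52.7,1.1,0,0,-75.6,0,56.7,-52.7,1.1,0,0,-75.6,0,56.7,-52.7,1.1,0,0,-75.6,0,56.7,-52.7,1.1,0,0,-75.6,0,56.7,-52.7,1.1,0,0,-75.6,0,56.7,-52.7,1.1,0,0,-75.6,0,56.7,-52.7,1.1,0,0,-75.6,0,56.7,-52.7,1.1,0,0,-75.6,0,56.7,-52.7,1.1,0,0,-75.6,0], force=40)

```text
time: 1.03
eef_pos: [0.3937, -0.301, 0.2254]
tcp_rot: [0.729, 0.684, 0.0, 0.0]
contact_force: [0.3, -1.0, -0.7]
opening: 1.001
finger_force: 0.0
```

```bash
python3 -c "
from h import *
go(.586,-.0015,.22,0)"
```

```text
[31.11 17.3   0.54] [ 0.   0.  -3.6] q6 [-49. -46.] t 1.0
```

Call:
arm_command(series=[31.1,17.3,0.5,0,0,-3.6,0,31.1,17.3,0.5,0,0,-3.6,0,31.1,17.3,0.5,0,0,-3.6,0,31.1,17.3,0.5,0,0,-3.6,0,31.1,17.3,0.5,0,0,-3.6,0,31.1,17.3,0.5,0,0,-3.6,0,31.1,17.3,0.5,0,0,-3.6,0,31.1,17.3,0.5,0,0,-3.6,0,31.1,17.3,0.5,0,0,-3.6,0,31.1,17.3,0.5,0,0,-3.6,0])

```text
time: 1.87
eef_pos: [0.5885, -0.0008, 0.22]
tcp_rot: [0.708, 0.707, 0.001, -0.0]
contact_force: [-0.3, -0.8, -0.7]
opening: 1.003
finger_force: 0.0
```

```bash
python3 - <<'E'
from h import *
go(.586,-.0015,.22,0);go(.586,-.0015,.094,0)
s=telemetry.get_state();d=vision.read_camera("wrist");im=d["color"]
cv2.imwrite("pics/w1.png",im)
T=np.eye(4);T[:3,:3]=R.from_quat(s["tcp_rot"]).as_matrix();T[:3,3]=s["eef_pos"]
M=np.linalg.inv(T@d["T_tool_cam"]);d["rvec"]=cv2.Rodrigues(M[:3,:3])[0];d["tvec"]=M[:3,3]
print("exp lamp top",w2p(d,[.586,-.0015,.12]),"tester",w2p(d,[[.541,.0855,.09],[.65,.0855,.09]]))
E
```

```text
[-0.07 -0.25  0.  ] [ 0.  -0.1 -0.1] q6 [-10. -10.] t 1.9
[-0.09 -0.26 12.6 ] [ 0.  -0.1 -0.1] q6 [-10. -10.] t 1.9
exp lamp top [[251.17370006 192.30837994]] tester [[198.18326607  84.14594618]
 [326.37389736  84.03013706]]
```

View pics/w1.png

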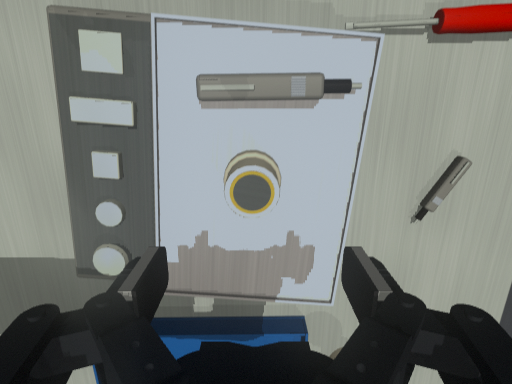

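The wrist view shows the lamp holder's top at (252,191), where expected, and the tester spanning (198..360,86), also as expected. Descend and grip.

Call:
arm_command(series=[-0.1,-0.3,6,0,0,0,0,-0.1,-0.3,9,0,0,0,0,-0.1,-0.3,11,0,0,0,0,-0.1,-0.3,12.6,0,0,0,0,-0.1,-0.3,12.6,0,0,0,0.3,-0.1,-0.3,12.6,0,0,0,0.8,-0.1,-0.3,12.6,0,0,0,1,-0.1,-0.3,12.6,0,0,0,1,-0.1,-0.3,12.6,0,0,0,1,-0.1,-0.3,12.6,0,0,0,1], force=60)

```text
time: 2.75
eef_pos: [0.5858, -0.0063, 0.097]
tcp_rot: [0.709, 0.705, 0.001, 0.002]
contact_force: [-0.3, -1.0, 5.6]
opening: 0.539
finger_force: 62.2
```

```bash
python3 - <<'E'
from h import *
s=telemetry.get_state();print(s["eef_pos"],s["opening"],s["finger_force"],s["contact_force"])
go(.45,-.37,.21,-30);go(.45,-.37,.042,-30)
E
```

```text
[ 0.58575111 -0.00631807  0.09703209] 0.5389203080438569 62.24818781716749 [-0.25625509 -1.04890643  5.55554987]
[-36.47 -13.3  -11.3 ] [ 0.3  0.  29.6] q6 [-11. -10.] t 2.8
[-36.44 -13.38   5.5 ] [ 0.3  0.  29.6] q6 [-11. -10.] t 2.8
```

Call:
arm_command(series=[0,0,-4,0,0,0,1,0,0,-8,0,0,0,1,-3,-1,-11,0,0,5,1,-7,-2.5,-11.3,0,0,10,1,-11,-4,-11.3,0,0,15,1,-15,-5.5,-11.3,0,0,20,1,-19,-7,-11.3,0,0,25,1,-23,-8.4,-11.3,0,0,29.6,1,-27,-9.8,-11.3,0,0,29.6,1,-31,-11.3,-11.3,0,0,29.6,1])

```text
time: 3.58
eef_pos: [0.4709, -0.3085, 0.2074]
tcp_rot: [0.866, 0.5, 0.0, -0.0]
contact_force: [0.5, -0.6, -1.9]
opening: 0.543
finger_force: 62.8
```

```bash
python3 - <<'E'
from h import *
s=telemetry.get_state();print(s["eef_pos"],s["opening"],s["finger_force"],s["contact_force"])
go(.45,-.37,.21,-30);go(.45,-.37,.034,-30)
E
```

```text
[ 0.47092609 -0.30850363  0.20737786] 0.5426928890736313 62.7688106673304 [ 0.46095423 -0.56707532 -1.8664455 ]
[-6.37  1.26 -0.26] [ 0. -0.  0.] q6 [-44. -14.] t 3.6
[-6.38  1.26 17.34] [ 0. -0.  0.] q6 [-44. -14.] t 3.6
```

Call:
arm_command(series=[-3,0.6,0,0,0,0,1,-6,1.2,0,0,0,0,1,-6.4,1.3,4,0,0,0,1,-6.4,1.3,8,0,0,0,1,-6.4,1.3,12,0,0,0,1,-6.4,1.3,15,0,0,0,1,-6.4,1.3,16.5,0,0,0,1,-6.4,1.3,17.2,0,0,0,1,-6.4,1.3,17.2,0,0,0,1,-6.4,1.3,17.2,0,0,0,1])

```text
time: 4.42
eef_pos: [0.4521, -0.3697, 0.0363]
tcp_rot: [0.866, 0.5, 0.0, 0.001]
contact_force: [0.6, -0.6, -1.2]
opening: 0.539
finger_force: 62.8
```

Call:
arm_command(series=[0,0,0,0,0,0,0.4,0,0,0,0,0,0,0.1,0,0,0,0,0,0,0,0,0,0,0,0,0,0,0,0,0,0,0,0,0,0,0,-3,0,0,0,0,0,0,-7,0,0,0,0,0,0,-11,0,0,0,0,0,0,-15,0,0,0,0,0,0,-17,0,0,0,0])

```text
time: 5.25
eef_pos: [0.453, -0.3708, 0.212]
tcp_rot: [0.866, 0.5, 0.001, 0.004]
contact_force: [-0.0, -1.3, 0.2]
opening: 1.002
finger_force: 0.0
```

```bash
python3 - <<'E'
from h import *
go(.598,.0855,.2,90);go(.598,.0855,.076,90)
d=vision.read_camera("top");cv2.imwrite("pics/t2.png",cv2.resize(d["color"][130:280,140:440],None,fx=2.6,fy=2.6))
E
```

```text
[ 46.78 -10.22   0.98] [ 0.5 -0.1 60.1] q6 [-49. -19.] t 5.2
[ 46.82 -10.33  13.38] [ 0.5 -0.1 60.1] q6 [-49. -19.] t 5.2
```

View pics/t2.png

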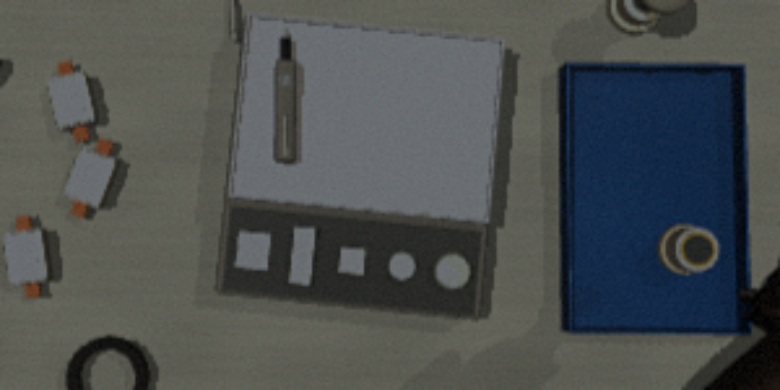

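The lamp holder stands in the drawer at (690,250), the tester is still on the pan at (286,110), and the fuses have not moved. Now the tester.

Call:
arm_command(series=[46.8,-10.3,1,0.5,0,60,0,46.8,-10.3,1,0.5,0,60,0,46.8,-10.3,1,0.5,0,60,0,46.8,-10.3,1,0.5,0,60,0,46.8,-10.3,1,0.5,0,60,0,46.8,-10.3,1,0.5,0,60,0,46.8,-10.3,1,0.5,0,60,0,46.8,-10.3,1,0.5,0,60,0,46.8,-10.3,1,0.5,0,60,0,46.8,-10.3,1,0.5,0,60,0])

```text
time: 6.13
eef_pos: [0.5697, 0.0054, 0.1972]
tcp_rot: [1.0, -0.002, -0.002, -0.004]
contact_force: [1.3, -1.5, 1.0]
opening: 1.005
finger_force: 0.0
```

Call:
arm_command(series=[0,0,0,0,0,0,0,0,0,0,0,0,0,0])

```text
time: 6.3
eef_pos: [0.5696, 0.0059, 0.1969]
tcp_rot: [1.0, 0.003, -0.002, -0.004]
contact_force: [-0.8, 0.1, 0.7]
opening: 1.0
finger_force: 0.0
```

```bash
python3 - <<'E'
from h import *
go(.598,.0855,.2,90);go(.598,.0855,.077,90)
E
```

```text
[ 2.88 -7.95 -0.27] [-0.4  0.3  0.3] q6 [-10.  80.] t 6.3
[ 2.94 -7.86 12.03] [-0.4  0.3  0.3] q6 [-10.  80.] t 6.3
```

Call:
arm_command(series=[2.9,-4,0,0,0,0,0,2.9,-7.9,0,-0.4,0.3,0.3,0,2.9,-7.9,3,-0.4,0.3,0.3,0,2.9,-7.9,7,-0.4,0.3,0.3,0.1,2.9,-7.9,10,-0.4,0.3,0.3,0.2,2.9,-7.9,11.9,-0.4,0.3,0.3,0.3,2.9,-7.9,11.9,-0.4,0.3,0.3,0.5,2.9,-7.9,11.9,-0.4,0.3,0.3,0.8,2.9,-7.9,11.9,-0.4,0.3,0.3,1,2.9,-7.9,11.9,-0.4,0.3,0.3,1], force=50)

```text
time: 7.13
eef_pos: [0.5998, 0.0829, 0.0813]
tcp_rot: [1.0, -0.003, 0.003, -0.0]
contact_force: [-0.9, 0.1, -0.4]
opening: 0.241
finger_force: 51.0
```

Call:
arm_command(series=[0,0,0,0,0,0,1,0,0,0,0,0,0,1,0,0,0,0,0,0,1])

```text
time: 7.38
eef_pos: [0.5995, 0.0832, 0.0809]
tcp_rot: [1.0, -0.002, 0.002, 0.0]
contact_force: [0.3, -0.5, 4.5]
opening: 0.236
finger_force: 51.7
```

```bash
python3 - <<'E'
from h import *
s=telemetry.get_state();print(s["eef_pos"],s["opening"],s["finger_force"],s["contact_force"])
go(.515,-.27,.19,90);go(.515,-.27,.018,90)
E
```

```text
[0.59950635 0.08323046 0.08089735] 0.23649139286750626 51.675238609313965 [ 0.2635673  -0.48903575  4.46962231]
[ -8.25  35.37 -10.93] [ 0.  -0.3 -0.2] q6 [-2. 89.] t 7.4
[-8.33 35.36  6.27] [ 0.  -0.3 -0.2] q6 [-2. 89.] t 7.4
```

Call:
arm_command(series=[0,0,-4,0,0,0,1,0,1,-8,0,0,0,1,0,5,-10,0,0,0,1,-1,9,-10,0,0,0,1,-2,13,-10,0,0,0,1,-3,17,-10,0,0,0,1,-4,21,-10,0,0,0,1,-5,25,-10,0,0,0,1,-5.5,29,-10,0,0,0,1,-5.9,33,-10,0,0,0,1])

```text
time: 8.22
eef_pos: [0.5364, -0.2477, 0.1786]
tcp_rot: [1.0, -0.002, 0.001, -0.0]
contact_force: [1.2, 0.8, -0.9]
opening: 0.243
finger_force: 51.0
```

```bash
python3 - <<'E'
from h import *
s=telemetry.get_state();print(s["opening"],s["finger_force"],s["contact_force"])
go(.54,-.295,.018,90)
E
```

```text
0.24280937644095296 50.97734570503235 [ 1.17476134  0.84311046 -0.92020645]
[ 0.36  4.74 16.06] [-0.  -0.1 -0.3] q6 [-35.  56.] t 8.2
```

Call:
arm_command(series=[0.4,4,0,0,0,0,1,0.4,4.7,2,0,0,0,1,0.4,4.7,6,0,0,0,1,0.4,4.7,10,0,0,0,1,0.4,4.7,13.5,0,0,0,1,0.4,4.7,15.3,0,0,0,1,0.4,4.7,15.9,0,0,0,1,0.4,4.7,15.9,0,0,0,1,0.4,4.7,15.9,0,0,0,0.6,0.4,4.7,15.9,0,0,0,0.4])

```text
time: 9.05
eef_pos: [0.543, -0.2941, 0.0217]
tcp_rot: [1.0, -0.002, 0.002, 0.001]
contact_force: [-0.2, -0.4, 0.4]
opening: 0.514
finger_force: 0.0
```

Call:
arm_command(series=[0,0,0,0,0,0,0.4,0,0,-2,0,0,0,0.4,0,0,-6,0,0,0,0.4,0,0,-10,0,0,0,0.5,0,0,-14,0,0,0,0.8,0,0,-15,0,0,0,1])

```text
time: 9.55
eef_pos: [0.5451, -0.2959, 0.1799]
tcp_rot: [1.0, -0.002, 0.007, 0.005]
contact_force: [0.2, -1.4, 0.4]
opening: 0.222
finger_force: 0.0
```

```bash
python3 - <<'E'
from h import *
s=telemetry.get_state();print(s["opening"],s["finger_force"],s["contact_force"])
go(.446,.117,.18,90)
d=vision.read_camera("side");cv2.imwrite("pics/s3.png",cv2.resize(d["color"][80:310,150:400],None,fx=2.4,fy=2.4))
E
```

```text
0.22153380437720177 0.0 [ 0.22383254 -1.36481168  0.38025775]
[-10.08 -41.24  -0.55] [ 0.6 -0.8 -0.2] q6 [-38.  52.] t 9.6
```

View pics/s3.png

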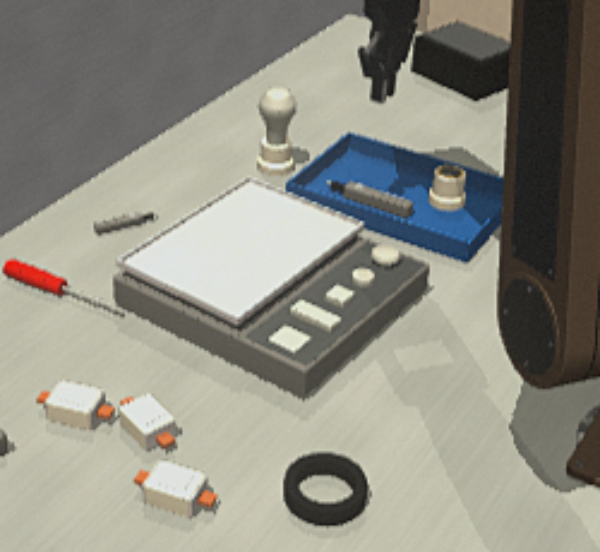

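Both cleared items lie in the drawer: tester (370,195), lamp holder (448,185). The pan is empty. Next the tare pad.

```bash
python3 - <<'E'
from h import *
go(.446,.117,.12,-4.6)
E
```

```text
[-10.16 -41.3    5.4 ] [  1.   -0.2 -85.6] q6 [-38.  52.] t 9.6
```

Call:
arm_command(series=[-10.2,-41.3,0,0.9,0,-85,1,-10.2,-41.3,0,0.9,0,-85,1,-10.2,-41.3,0,0.9,0,-85,1,-10.2,-41.3,0,0.9,0,-85,1,-10.2,-41.3,0,0.9,0,-85,1,-10.2,-41.3,0,0.9,0,-85,1,-10.2,-41.3,0,0.9,0,-85,1,-10.2,-41.3,0,0.9,0,-85,1,-10.2,-41.3,0,0.9,0,-85,1,-10.2,-41.3,0,0.9,0,-85,1])

```text
time: 10.43
eef_pos: [0.4419, 0.1135, 0.169]
tcp_rot: [0.811, 0.586, 0.001, -0.006]
contact_force: [1.4, 0.6, 1.1]
opening: -0.003
finger_force: 0.0
```

```bash
python3 - <<'E'
from h import *
go(.446,.117,.075,-4.6)
E
```

```text
[0.38 0.37 9.4 ] [ -0.5  -0.5 -13.7] q6 [ 1. 19.] t 10.4
```

Call:
arm_command(series=[0.4,0.4,2,-0.5,-0.5,-7,1,0.4,0.4,5,-0.5,-0.5,-13.7,1,0.4,0.4,7,-0.5,-0.5,-13.7,1,0.4,0.4,9,-0.5,-0.5,-13.7,1,0.4,0.4,9.4,-0.5,-0.5,-13.7,1,0.4,0.4,9.4,-0.5,-0.5,-13.7,1,0.4,0.4,9.4,-0.5,-0.5,-13.7,1,0.4,0.4,9.4,-0.5,-0.5,-13.7,1,0.4,0.4,9.4,-0.5,-0.5,-13.7,1])

```text
time: 11.18
eef_pos: [0.4489, 0.1152, 0.0771]
tcp_rot: [0.737, 0.676, 0.001, 0.001]
contact_force: [-0.3, -0.6, 1.1]
opening: -0.001
finger_force: 0.0
```

```bash
python3 - <<'E'
from h import *
go(.446,.117,.054,-4.6)
s=telemetry.get_state();print(s["eef_pos"],s["contact_force"])
E
```

```text
[ 0.16 -0.31  2.31] [ 0.2 -0.  -0.4] q6 [2. 7.] t 11.2
[0.44891471 0.11518015 0.07707335] [-0.25121017 -0.62443379  1.11721369]
```

Call:
arm_command(series=[0.2,-0.3,1,0,0,0,1,0.2,-0.3,1.8,0,0,0,1,0.2,-0.3,2.1,0,0,0,1,0.2,-0.3,2.3,0,0,0,1,0.2,-0.3,2.4,0,0,0,1,0.2,-0.3,2.4,0,0,0,1,0.2,-0.3,2.4,0,0,0,1])

```text
time: 11.77
eef_pos: [0.4438, 0.1175, 0.0516]
tcp_rot: [0.737, 0.676, -0.001, -0.001]
contact_force: [-4.8, -1.4, 6.1]
opening: -0.003
finger_force: 2.8
```

Call:
arm_command(series=[0,0,0,0,0,0,1,0,0,0,0,0,0,1,0,0,0,0,0,0,1,0,0,0,0,0,0,1,0,0,0,0,0,0,1])

```text
time: 12.18
eef_pos: [0.4438, 0.1175, 0.0516]
tcp_rot: [0.737, 0.676, -0.001, -0.001]
contact_force: [-5.1, -0.8, 5.6]
opening: 0.002
finger_force: 2.7
```

Call:
arm_command(series=[0,0,-2,0,0,0,1,0,0,-6,0,0,0,0.5,0,0,-10,0,0,0,0,0,0,-12,0,0,0,0])

```text
time: 12.52
eef_pos: [0.4471, 0.1176, 0.1764]
tcp_rot: [0.737, 0.676, 0.003, 0.003]
contact_force: [1.1, 0.5, 1.2]
opening: 0.418
finger_force: 0.0
```

```bash
cat > fu.py <<'E'
from h import *
d=vision.read_camera("top");im=d["color"]
hsv=cv2.cvtColor(im,cv2.COLOR_BGR2HSV)
m=cv2.inRange(hsv,(5,110,70),(20,255,255)); n,l,st,ce=cv2.connectedComponentsWithStats(m)
for i in range(1,n):
    if st[i,4]>4: print(ce[i].round(1),p2w(d,ce[i],.015).round(4))
E
python3 fu.py; python3 - <<'E'
from h import *
go(.6102,.3267,.15,105.6)
go(.6102,.3267,.15,105.6-180)
E
```

```text
[164.5 155.8] [0.6469 0.3373 0.015 ]
[170.7 180.7] [0.5732 0.3165 0.015 ]
[179.6 185.9] [0.5583 0.2897 0.015 ]
[170.  210.3] [0.4862 0.3155 0.015 ]
[148.4 215.2] [0.4704 0.378  0.015 ]
[151.9 241.3] [0.3949 0.365  0.015 ]
[22.19 14.21  3.19] [ 0.6 -0.6 69.5] q6 [2. 7.] t 12.6
[22.19 14.21  3.19] [ 0.6 -0.6 69.5] q6 [2. 7.] t 12.6
```

Call:
arm_command(series=[22.2,14.2,3.2,0.6,-0.6,69.5,0,22.2,14.2,3.2,0.6,-0.6,69.5,0,22.2,14.2,3.2,0.6,-0.6,69.5,0,22.2,14.2,3.2,0.6,-0.6,69.5,0,22.2,14.2,3.2,0.6,-0.6,69.5,0,22.2,14.2,3.2,0.6,-0.6,69.5,0,22.2,14.2,3.2,0.6,-0.6,69.5,0,22.2,14.2,3.2,0.6,-0.6,69.5,0,22.2,14.2,3.2,0.6,-0.6,69.5,0,22.2,14.2,3.2,0.6,-0.6,69.5,0])

```text
time: 13.4
eef_pos: [0.6054, 0.3269, 0.1381]
tcp_rot: [0.991, 0.133, -0.007, -0.0]
contact_force: [0.2, -0.4, 1.0]
opening: 1.001
finger_force: 0.0
```

Call:
arm_command(series=[0,0,0,0,0,0,0,0,0,0,0,0,0,0])

```text
time: 13.57
eef_pos: [0.6053, 0.3264, 0.1388]
tcp_rot: [0.991, 0.137, -0.007, -0.0]
contact_force: [0.1, -0.0, -0.3]
opening: 1.001
finger_force: 0.0
```

```bash
python3 - <<'E'
from h import *
go(.6102,.3267,.010,105.6)
E
```

```text
[ 0.66  0.13 12.87] [-0.1  0.8  0.1] q6 [20. 94.] t 13.6
```

Call:
arm_command(series=[0.7,0.1,4,0,0.8,0,0,0.7,0.1,8,0,0.8,0,0,0.7,0.1,11,0,0.8,0,0,0.7,0.1,12.7,0,0.8,0,0,0.7,0.1,12.7,0,0.8,0,0.2,0.7,0.1,12.7,0,0.8,0,0.6,0.7,0.1,12.7,0,0.8,0,1,0.7,0.1,12.7,0,0.8,0,1,0.7,0.1,12.7,0,0.8,0,1,0.7,0.1,12.7,0,0.8,0,1], force=60)

```text
time: 14.4
eef_pos: [0.6128, 0.328, 0.0157]
tcp_rot: [0.991, 0.136, 0.003, -0.002]
contact_force: [0.7, -0.4, 5.2]
opening: 0.497
finger_force: 63.8
```

```bash
python3 - <<'E'
from h import *
go(.583,-.078,.17,85.4)
E
```

```text
[-13.68  38.26 -15.62] [-0.2 -0.3 20.2] q6 [20. 94.] t 14.4
```

Call:
arm_command(series=[0,0,-4,0,0,0,1,0,0,-8,0,0,0,1,0,0,-12,0,0,0,1,-1,3,-15,0,0,3,1,-2.5,7,-15,0,0,7,1,-4,11,-15,0,0,11,1,-5.5,15,-15,0,0,15,1,-7,19,-15,0,0,18,1,-8.4,23,-15,0,0,20,1,-9.8,27,-15,0,0,20,1])

```text
time: 15.23
eef_pos: [0.5883, 0.0458, 0.162]
tcp_rot: [0.999, -0.039, 0.0, -0.001]
contact_force: [0.1, 0.3, -3.2]
opening: 0.499
finger_force: 63.1
```

```bash
python3 - <<'E'
from h import *
s=telemetry.get_state();print(s["opening"],s["finger_force"])
go(.583,-.078,.088,85.4)
E
```

```text
0.49886016059230853 63.126018047332764
[ 0.44 12.4   7.37] [-0.1 -0.   0.1] q6 [-5. 89.] t 15.2
```

Call:
arm_command(series=[0.2,4,0,0,0,0,1,0.4,8,0,0,0,0,1,0.4,12,0,0,0,0,1,0.4,12.4,2,0,0,0,1,0.4,12.4,4,0,0,0,1,0.4,12.4,5,0,0,0,1,0.4,12.4,5,0,0,0,1,0.4,12.4,5,0,0,0,1])

```text
time: 15.9
eef_pos: [0.5831, -0.0757, 0.111]
tcp_rot: [0.999, -0.038, -0.001, -0.001]
contact_force: [-0.7, -0.5, -0.8]
opening: 0.499
finger_force: 63.1
```

```bash
python3 - <<'E'
from h import *
s=telemetry.get_state();print(s["opening"],s["finger_force"])
go(.583,-.078,.088,85.4)
E
```

```text
0.49850902229903277 63.114001750946045
[0.01 0.24 2.3 ] [-0.2  0.1  0.2] q6 [-17.  77.] t 15.9
```

Call:
arm_command(series=[0,0.2,1.5,0,0,0,1,0,0.2,2.3,0,0,0,1,0,0.2,2.3,0,0,0,1,0,0.2,2.3,0,0,0,0.4,0,0.2,2.3,0,0,0,0.35,0,0.2,2.3,0,0,0,0.35,0,0.2,1,0,0,0,0.35,0,0.2,-2,0,0,0,0.35,0,0.2,-6,0,0,0,0.2,0,0,-8,0,0,0,0])

```text
time: 16.73
eef_pos: [0.5856, -0.0773, 0.198]
tcp_rot: [0.999, -0.039, 0.004, -0.0]
contact_force: [0.6, 0.3, 1.6]
opening: 0.907
finger_force: 0.0
```

```bash
python3 fu.py; python3 - <<'E'
from h import *
go(.5221,.3026,.18,70.1)
E
```

```text
[179.7 186. ] [0.5582 0.2894 0.015 ]
[170.  210.3] [0.4862 0.3155 0.015 ]
[148.4 215.2] [0.4704 0.378  0.015 ]
[152.1 241.4] [0.3947 0.3644 0.015 ]
[ -9.51 -37.38   2.06] [-0.1 -0.8 15.5] q6 [-17.  77.] t 16.8
```

Call:
arm_command(series=[-9.5,-37.4,2,0,-0.8,15.5,0,-9.5,-37.4,2,0,-0.8,15.5,0,-9.5,-37.4,2,0,-0.8,15.5,0,-9.5,-37.4,2,0,-0.8,15.5,0,-9.5,-37.4,2,0,-0.8,15.5,0,-9.5,-37.4,2,0,-0.8,15.5,0,-9.5,-37.4,2,0,-0.8,15.5,0,-9.5,-37.4,2,0,-0.8,15.5,0,-9.5,-37.4,2,0,-0.8,15.5,0,-9.5,-37.4,2,0,-0.8,15.5,0])

```text
time: 17.62
eef_pos: [0.5165, 0.3083, 0.1738]
tcp_rot: [0.985, -0.171, -0.007, -0.003]
contact_force: [-0.3, -0.6, -0.2]
opening: 1.001
finger_force: 0.0
```

Call:
arm_command(series=[0,0,4,0,0,0,0,0,0,8,0,0,0,0,0,0,8,0,0,0,0,0,0,8,0,0,0,0])

```text
time: 17.95
eef_pos: [0.5151, 0.3033, 0.0908]
tcp_rot: [0.985, -0.173, -0.009, 0.0]
contact_force: [0.4, 0.6, -0.1]
opening: 0.996
finger_force: 0.0
```

```bash
python3 fu.py; python3 - <<'E'
from h import *
go(.5221,.3026,.010,70.1)
E
```

```text
[308.6 165.2] [ 0.6272 -0.0888  0.015 ]
[179.7 186. ] [0.5582 0.2894 0.015 ]
[306.6 192.4] [ 0.5466 -0.0836  0.015 ]
[ 0.62 -0.04  8.35] [-0.   0.8 -0.1] q6 [ 21. 130.] t 18.0
```

Call:
arm_command(series=[0.6,0,4,0,0.8,0,0,0.6,0,7,0,0.8,0,0,0.6,0,8.2,0,0.8,0,0,0.6,0,8.2,0,0.8,0,0,0.6,0,8.2,0,0.8,0,0.2,0.6,0,8.2,0,0.8,0,0.6,0.6,0,8.2,0,0.8,0,1,0.6,0,8.2,0,0.8,0,1,0.6,0,8.2,0,0.8,0,1,0.6,0,8.2,0,0.8,0,1], force=60)

```text
time: 18.83
eef_pos: [0.5234, 0.3033, 0.0134]
tcp_rot: [0.985, -0.173, 0.002, -0.001]
contact_force: [-0.1, -0.9, 6.2]
opening: 0.494
finger_force: 64.1
```

```bash
python3 - <<'E'
from h import *
go(.589,-.002,.17,85.4)
E
```

```text
[ 16.62  26.41 -15.7 ] [ -0.2  -0.2 -15.3] q6 [ 20. 130.] t 18.8
```

Call:
arm_command(series=[0,0,-4,0,0,0,1,0,0,-8,0,0,0,1,0,0,-12,0,0,0,1,2,3,-15,0,0,-3,1,4,6.4,-15.5,0,0,-7,1,6,9.6,-15.5,0,0,-11,1,8,12.8,-15.5,0,0,-15,1,10,16,-15.5,0,0,-15,1,12,19.2,-15.5,0,0,-15,1,14,22.4,-15.5,0,0,-15,1])

```text
time: 19.67
eef_pos: [0.5763, 0.0425, 0.1655]
tcp_rot: [0.999, -0.043, -0.0, -0.0]
contact_force: [0.6, -0.5, -2.4]
opening: 0.5
finger_force: 63.2
```

Call:
arm_command(series=[2.3,3.6,0,0,0,0,1,2.3,3.6,3,0,0,0,1,2.3,3.6,5,0,0,0,1,2.3,3.6,5,0,0,0,1,2.3,3.6,5,0,0,0,1])

```text
time: 20.08
eef_pos: [0.5949, 0.0066, 0.1137]
tcp_rot: [0.999, -0.043, -0.002, -0.001]
contact_force: [0.5, 0.3, -0.9]
opening: 0.495
finger_force: 63.1
```

```bash
python3 - <<'E'
from h import *
go(.589,-.002,.086,85.4)
E
```

```text
[-0.5   0.91  2.77] [-0.1  0.3 -0.4] q6 [-9. 86.] t 20.1
```

Call:
arm_command(series=[-0.5,0.9,1.5,0,0,0,1,-0.5,0.9,2.4,0,0,0,1,-0.5,0.9,2.7,0,0,0,1,-0.5,0.9,2.7,0,0,0,0.4,-0.5,0.9,2.7,0,0,0,0.35,-0.5,0.9,2.7,0,0,0,0.35,-0.5,0.9,1,0,0,0,0.35,-0.5,0.9,-2,0,0,0,0.35,-0.5,0.9,-6,0,0,0,0.2,-0.5,0.9,-8,0,0,0,0])

```text
time: 20.92
eef_pos: [0.593, -0.0023, 0.2013]
tcp_rot: [0.999, -0.043, 0.004, 0.0]
contact_force: [1.7, 1.6, 1.0]
opening: 0.906
finger_force: 0.0
```

```bash
python3 fu.py; python3 - <<'E'
from h import *
go(.4327,.3715,.15,99.9)
E
```

```text
[148.5 215.2] [0.4707 0.3777 0.015 ]
[152.  241.3] [0.395  0.3647 0.015 ]
[-19.46 -35.89   5.24] [  0.1  -0.8 -14.8] q6 [-10.  85.] t 21.0
```

Call:
arm_command(series=[-19.5,-35.9,0,0,-0.8,-14.8,0,-19.5,-35.9,0,0,-0.8,-14.8,0,-19.5,-35.9,0,0,-0.8,-14.8,0,-19.5,-35.9,0,0,-0.8,-14.8,0,-19.5,-35.9,2,0,-0.8,-14.8,0,-19.5,-35.9,5,0,-0.8,-14.8,0,-19.5,-35.9,5,0,-0.8,-14.8,0,-19.5,-35.9,5,0,-0.8,-14.8,0,-19.5,-35.9,5,0,-0.8,-14.8,0,-19.5,-35.9,5,0,-0.8,-14.8,0])

```text
time: 21.8
eef_pos: [0.4263, 0.3747, 0.1462]
tcp_rot: [0.996, 0.086, -0.006, -0.001]
contact_force: [0.3, -0.7, 0.4]
opening: 0.999
finger_force: 0.0
```

Call:
arm_command(series=[0,0,4,0,0,0,0,0,0,5,0,0,0,0,0,0,5,0,0,0,0,0,0,5,0,0,0,0])

```text
time: 22.13
eef_pos: [0.4266, 0.3716, 0.0955]
tcp_rot: [0.996, 0.086, -0.008, -0.0]
contact_force: [1.2, -0.0, 0.4]
opening: 1.003
finger_force: 0.0
```

```bash
python3 fu.py; python3 - <<'E'
from h import *
go(.4327,.3715,.010,99.9)
E
```

```text
[281.6 160.9] [ 0.6386 -0.0091  0.015 ]
[308.6 165.2] [ 0.6272 -0.0888  0.015 ]
[278.8 187.9] [ 0.5583 -0.0022  0.015 ]
[306.6 192.4] [ 0.5466 -0.0836  0.015 ]
[148.5 215.2] [0.4707 0.3777 0.015 ]
[151.9 241.8] [0.3934 0.365  0.015 ]
[0.59 0.15 8.68] [-0.2  0.7 -0.1] q6 [ 31. 111.] t 22.2
```

Call:
arm_command(series=[0.6,0.1,4,0,0.7,0,0,0.6,0.1,7,0,0.7,0,0,0.6,0.1,8.5,0,0.7,0,0,0.6,0.1,8.5,0,0.7,0,0,0.6,0.1,8.5,0,0.7,0,0.2,0.6,0.1,8.5,0,0.7,0,0.6,0.6,0.1,8.5,0,0.7,0,1,0.6,0.1,8.5,0,0.7,0,1,0.6,0.1,8.5,0,0.7,0,1,0.6,0.1,8.5,0,0.7,0,1], force=60)

```text
time: 23.02
eef_pos: [0.4336, 0.3733, 0.0133]
tcp_rot: [0.996, 0.086, 0.002, -0.002]
contact_force: [1.0, -1.3, 7.0]
opening: 0.495
finger_force: 63.8
```

```bash
python3 - <<'E'
from h import *
go(.594,.073,.17,85.4)
E
```

```text
[ 10.71  32.28 -15.75] [-0.2 -0.2 14.5] q6 [ 31. 111.] t 23.0
```

Call:
arm_command(series=[0,0,-4,0,0,0,1,0,0,-8,0,0,0,1,0,0,-12,0,0,0,1,1,3,-15,0,0,3,1,2.3,7,-15.5,0,0,7,1,3.7,11,-15.5,0,0,11,1,5,15,-15.5,0,0,14.5,1,6.3,19,-15.5,0,0,14.5,1,7.7,23,-15.5,0,0,14.5,1,9,27,-15.5,0,0,14.5,1])

```text
time: 23.85
eef_pos: [0.5648, 0.1239, 0.1652]
tcp_rot: [0.999, -0.04, -0.001, -0.001]
contact_force: [1.1, 1.4, -1.1]
opening: 0.5
finger_force: 62.9
```

Call:
arm_command(series=[1.7,4,0,0,0,0,1,1.7,5.2,3,0,0,0,1,1.7,5.2,5,0,0,0,1,1.7,5.2,5,0,0,0,1,1.7,5.2,5,0,0,0,1])

```text
time: 24.27
eef_pos: [0.5757, 0.0725, 0.1133]
tcp_rot: [0.999, -0.041, -0.003, -0.001]
contact_force: [0.2, -0.5, -1.7]
opening: 0.499
finger_force: 62.9
```

```bash
python3 - <<'E'
from h import *
go(.594,.073,.086,85.4)
E
```

```text
[ 1.84 -0.19  2.72] [-0.1  0.3 -0.1] q6 [-3. 92.] t 24.3
```

Call:
arm_command(series=[1.8,-0.2,1,0,0,0,1,1.8,-0.2,2.2,0,0,0,1,1.8,-0.2,2.7,0,0,0,1,1.8,-0.2,2.7,0,0,0,0.4,1.8,-0.2,2.7,0,0,0,0.35,1.8,-0.2,2.7,0,0,0,0.35,1.8,-0.2,1,0,0,0,0.35,1.8,-0.2,-2,0,0,0,0.35,1.8,-0.2,-6,0,0,0,0.5,1.8,-0.2,-8,0,0,0,1])

```text
time: 25.1
eef_pos: [0.5972, 0.073, 0.2004]
tcp_rot: [0.999, -0.04, 0.003, -0.001]
contact_force: [0.7, -0.4, 1.5]
opening: 0.379
finger_force: 0.0
```

```bash
python3 - <<'E'
from h import *
go(.4358,.0092,.12,-4.6)
E
```

```text
[-15.61   7.68   7.94] [-0.3 -0.1 90. ] q6 [-3. 92.] t 25.1
```

Call:
arm_command(series=[-3,1.5,0,0,0,-7,1,-6,3,0,0,0,-14,1,-9,4.5,0,0,0,-21,1,-12,6,0,0,0,-28,1,-15.6,7.7,0,0,0,-35,1,-15.6,7.7,0,0,0,-42,1,-15.6,7.7,0,0,0,-49,1,-15.6,7.7,0,0,0,-56,1,-15.6,7.7,0,0,0,-63,1,-15.6,7.7,0,0,0,-70,1])

```text
time: 25.93
eef_pos: [0.4336, 0.0087, 0.1959]
tcp_rot: [0.84, 0.542, 0.001, -0.001]
contact_force: [-0.6, -0.3, -0.3]
opening: -0.002
finger_force: 0.0
```

```bash
python3 - <<'E'
from h import *
go(.4375,.0092,.08,-4.6)
d=vision.read_camera("top");im=d["color"]
cv2.imwrite("pics/t4.png",cv2.resize(im[130:265,140:440],None,fx=2.6,fy=2.6))
E
```

```text
[ 0.18  0.34 11.59] [ -0.   -0.1 -19.7] q6 [-12.  12.] t 25.9
```

View pics/t4.png

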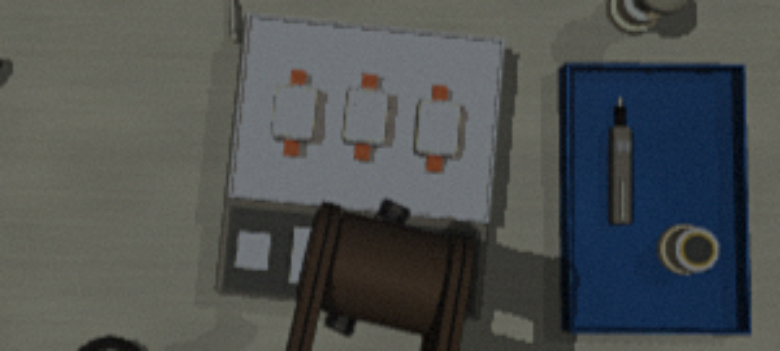

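All three fuses lie on the pan, at (295,113), (367,116) and (438,128), and the cleared items are in the drawer. Now the square key.

Call:
arm_command(series=[0.2,0.3,3,0,0,-7,1,0.2,0.3,6,0,0,-14,1,0.2,0.3,9,0,0,-19.7,1,0.2,0.3,11.6,0,0,-19.7,1,0.2,0.3,11.6,0,0,-19.7,1,0.2,0.3,11.6,0,0,-19.7,1,0.2,0.3,11.6,0,0,-19.7,1])

```text
time: 26.57
eef_pos: [0.4382, 0.0094, 0.0805]
tcp_rot: [0.737, 0.676, 0.001, -0.0]
contact_force: [-0.1, -0.8, -0.6]
opening: -0.0
finger_force: 0.0
```

```bash
python3 - <<'E'
from h import *
go(.4365,.0092,.054,-4.6)
E
```

```text
[-0.04 -0.17  2.65] [ 0.  -0.1 -0.4] q6 [-12.  -7.] t 26.6
```

Call:
arm_command(series=[0,-0.2,1.2,0,0,0,1,0,-0.2,1.9,0,0,0,1,0,-0.2,2.3,0,0,0,1,0,-0.2,2.6,0,0,0,1,0,-0.2,2.7,0,0,0,1,0,-0.2,2.7,0,0,0,1,0,-0.2,2.7,0,0,0,1])

```text
time: 27.15
eef_pos: [0.4362, 0.0096, 0.0539]
tcp_rot: [0.737, 0.676, 0.0, -0.001]
contact_force: [-3.0, 1.4, 9.9]
opening: 0.001
finger_force: 5.0
```

Call:
arm_command(series=[0,0,-1,0,0,0,1,0,0,-2.6,0,0,0,1,0,0,-2.6,0,0,0,1,0,0,-2.6,0,0,0,1])

```text
time: 27.48
eef_pos: [0.4358, 0.0096, 0.0788]
tcp_rot: [0.737, 0.676, 0.001, -0.0]
contact_force: [0.0, -0.4, -0.4]
opening: -0.001
finger_force: 0.0
```

```bash
python3 - <<'E'
from h import *
go(.4325,-.0446,.08,-4.6)
E
```

```text
[-5.43  0.14 -0.13] [ 0.  -0.1 -0.3] q6 [-12.  -7.] t 27.5
```

Call:
arm_command(series=[-2.7,0.1,-0.2,0,0,0,1,-5.4,0.1,-0.2,0,0,0,1,-5.4,0.1,-0.2,0,0,0,1,-5.4,0.1,-0.2,0,0,0,1,-5.4,0.1,-0.2,0,0,0,1])

```text
time: 27.9
eef_pos: [0.4306, -0.0438, 0.0788]
tcp_rot: [0.737, 0.676, -0.0, -0.002]
contact_force: [0.1, 0.6, -0.0]
opening: 0.001
finger_force: 0.0
```

```bash
python3 - <<'E'
from h import *
go(.4325,-.0446,.054,-4.6)
E
```

```text
[-0.07  0.21  2.48] [-0.2 -0.2 -0.4] q6 [-19. -14.] t 27.9
```

Call:
arm_command(series=[0,0.1,1.1,0,0,0,1,0,0.1,1.8,0,0,0,1,0,0.1,2.2,0,0,0,1,0,0.1,2.5,0,0,0,1,0,0.1,2.6,0,0,0,1,0,0.1,2.6,0,0,0,1,0,0.1,2.6,0,0,0,1])

```text
time: 28.48
eef_pos: [0.4317, -0.0433, 0.054]
tcp_rot: [0.737, 0.676, -0.0, -0.003]
contact_force: [-3.0, 2.4, 7.2]
opening: 0.002
finger_force: 3.5
```

Call:
arm_command(series=[0,0,-1,0,0,0,1,0,0,-3,0,0,0,1,0,0,-3.5,0,0,0,1,4,-0.1,-3.5,0,0,0,1,8,-0.2,-3.5,0,0,0,1,10.7,-0.3,-3.5,0,0,0,1,10.7,-0.3,-3.5,0,0,0,1,10.7,-0.3,-3.5,0,0,0,1])

```text
time: 29.15
eef_pos: [0.4383, 0.0637, 0.0886]
tcp_rot: [0.736, 0.677, -0.0, -0.001]
contact_force: [0.6, -0.9, -1.1]
opening: -0.002
finger_force: 0.0
```

```bash
python3 - <<'E'
from h import *
go(.4405,.063,.054,-4.6)
E
```

```text
[-0.06  0.24  3.46] [-0.1 -0.1 -0.1] q6 [-5. -0.] t 29.1
```

Call:
arm_command(series=[-0.1,0.2,2,0,0,0,1,-0.1,0.2,2.7,0,0,0,1,-0.1,0.2,3.1,0,0,0,1,-0.1,0.2,3.4,0,0,0,1,-0.1,0.2,3.6,0,0,0,1,-0.1,0.2,3.6,0,0,0,1,-0.1,0.2,3.6,0,0,0,1])

```text
time: 29.73
eef_pos: [0.4396, 0.0609, 0.0539]
tcp_rot: [0.737, 0.676, -0.002, -0.003]
contact_force: [-6.6, -1.3, 9.8]
opening: -0.003
finger_force: 5.3
```

Call:
arm_command(series=[0,0,-1,0,0,0,1,0,0,-4,0,0,0,1,0,0,-8,0,0,0,1,0,0,-12,0,0,0,1,0,0,-14,0,0,0,1,0,0,-14,0,0,0,1])

```text
time: 30.23
eef_pos: [0.4445, 0.0606, 0.1998]
tcp_rot: [0.737, 0.676, 0.005, 0.004]
contact_force: [-0.5, 0.2, -0.3]
opening: 0.001
finger_force: 0.0
```

```bash
python3 fu.py; python3 - <<'E'
from h import *
d=vision.read_camera("side");cv2.imwrite("pics/s5.png",cv2.resize(d["color"][80:310,150:400],None,fx=2.4,fy=2.4))
E
```

```text
[254.3 159. ] [0.6425 0.0715 0.015 ]
[281.6 160.9] [ 0.6383 -0.009   0.015 ]
[308.5 165.1] [ 0.6274 -0.0885  0.015 ]
[251.6 186.4] [0.5611 0.078  0.015 ]
[278.9 188.2] [ 0.5575 -0.0023  0.015 ]
[306.6 192.4] [ 0.5466 -0.0836  0.015 ]
```

View pics/s5.png

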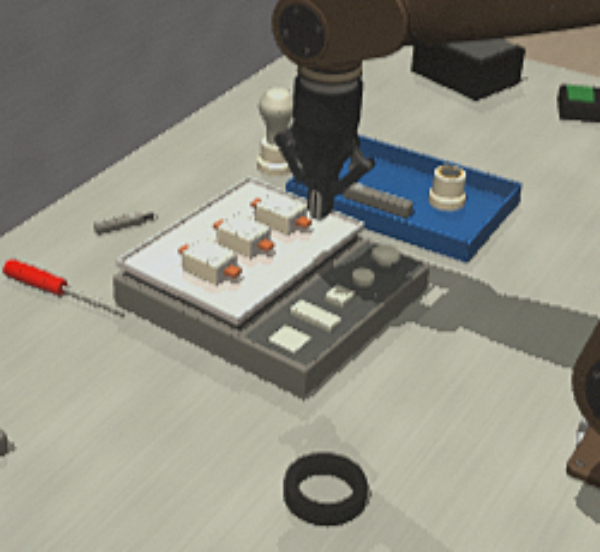

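The fuses are flat on the pan at (210,262), (245,235) and (280,212), the drawer holds the cleared items, and the keys are up with the arm clear. Handing in.

```bash
python3 -c "
from plant import ctrl
print(ctrl.sign_off())"
```

```text
the job is handed in; nothing more can be done
None
```

The job is handed in, with no verdict returned: the lamp holder and tester are in the drawer (no fuse box was there), tare was pressed at about 6 N, all three fuses are on the pan, and the square, round and bar keys were pressed in order and released.

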